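# Gauge a tail block in the tapered slot and sort it by thickness

### The arm

A 6-joint arm with a two-finger parallel gripper is mounted at the origin on a cart in front of the work surface, level with it; the furniture and walls round the work are solid. World frame = base frame: x ahead of the robot, y to its left, z up, the work surface at z = 0. Lengths are in m, angles in rad, forces in N, time in s.
With the tool pointing down it reaches from about 0.35 to 0.975 m from the base axis. Payload 7.1 kg.
Tool frame: the origin (TCP) lies where the fingers leave the gripper's body, on its centre line; the fingertips stand 80 mm ahead of it and the grasp point (between the pads) lies 61 mm ahead of it; z points along the fingers, y is the line along which they close (so a half turn about z gives the same grasp; the last joint's range is limited). The gripper opens to 88 mm and grips with 3 to 60 N. Pads are 20 mm wide; open, the fingers measure 115 mm over their backs; the gripper's body (75 mm by 178 mm) begins 61 mm behind the grasp point.
Start: joints at [-1.357, 0.423, 1.63, -0, 1.089, -0.019], TCP at [0.144, -0.608, 0.303] pointing down, gripper open.
Joint ranges: [-3, 3], [-0.9, 2.11], [0.09, 2.58], [-1.31, 4.45], [0.11, 2.69], [-2.54, 2.54]. Speed limits (rad/s): [2.39, 2.39, 3.01, 3.14, 3.14, 3.14].

### API

Orientations are given as a unit quaternion [x, y, z, w].
In Python, from cell import env gives the robot as it stands.
- The arm moves only by the tool move_arm, never from a script. Its argument "targets" is text: rows parted by semicolons, each of 6 numbers parted by spaces: the shift along the tool's x, y, z in units of 50 mm (1.0 is 50 mm), then the turn, a rotation vector about the tool's x, y, z in units of 5 degrees (1.0 is 5 degrees). In form: tx ty tz wx wy wz; .... A call has 1 to 12 rows; each row shifts and turns the commanded pose from where the row before left it, along the tool's axes as they then stand; what a row does not reach is not made up. A row lasts 1/8 s, in which the tool goes at most 62.5 mm and 10.7 degrees, less where a joint would pass 70% of its speed; a pose out of reach is approached as far as the arm can. A call is refused whole if a number of a shift passes 1 or a number of a turn 1, either way. A call with a gripper value outside its range is refused whole. "jaw" is the opening, from 0 (shut) to 1 (fully open), set as the call begins (left out, the last holds). The fingers move at their own pace and stop on an object; "force" is the grip in N (left out, the last holds). Time passes only in rows, so rows that do not move let the fingers close. It gives the time, the measured TCP pose, the force, the opening and the grip force at its end, in the units of the state.
- env.observe(): the state, without advancing time (a new reading comes with each control period).
- env.get_image(name): name is "scene" or "top" or "wrist"; returns a dict with "img" (420x560x3 uint8, red, green, blue), "depth" (420x560 float32, m along the optical axis (not along the pixel's ray), 0 where there is no reading), "camera_matrix" (3x3 intrinsics, pixels), "T" (4x4, takes a point from camera to world coordinates). Camera axes: x right, y down, z forward; pixel columns grow to the right and rows downward; lengths in m; the calibration is good to about 2 mm. A picture is of the moment at which its call begins.
- env.sign_off(): hands the job in; it is judged then, once.
The state is a dict: "t": time; "joint_positions": joint angles; "joint_vel": joint speeds; "effort": joint torques, N m; "position": TCP position; "ee_rot": TCP orientation; "contact_force": force on the tool from outside, world axes, zero at the start; "wrist_torque": the same for the moment, N m; "grip_width": opening from 0.0 (shut) to 1.0 (fully open); "finger_force": force on a finger pad.
Only numpy, scipy, OpenCV 4.12 (cv2) and the standard library are available. Lean on these libraries where they do the work, as an engineer would, in place of code of your own. Each camera call takes 0.05 s, during which the arm holds its last target. There are 200 camera calls.

### The job

Stand the tail block that lies nearest to the robot on its square edge, flat against the fence of the sorting gauge, and slide it into the tapered slot until it wedges. See which bay lies beside its leading end, then lift it out and stand it on its square edge (round edge up) in that bay. Leave the other two blocks, which wait farther off, where they are.

Things in the scene. Friction and masses are not known exactly. Their poses are not given: they have to be found in the camera images.
- gauge: sorting gauge fixed to the bench; place and yaw vary. Plywood base on battens, its top (the floor for blocks) 20 mm above the bench; on it aluminium fence, slanted jaw, wooden dividers, all 12 mm high. Origin on the bench below the fence's slot-side face, at the mouth; x along the fence into the slot (away from the robot), y left, across the fence to the bays. Fence: y 0 to 8, x -77 to 115 mm
- mouth (a point): slot's mouth at the face of the fence, on the base's top (gauge 0, 0, 20 mm). The slot lies at y < 0, 24 mm - x/9 wide: 24 mm here, 12 mm at x = 108. The jaw begins with a round lead-in nose at x = -14 mm, its outer side at y = -46 mm. A block stops where its leading end fills the slot. Long marks cross the fence at x = 0, 36, 72, 108, in line with the bays' dividers
- apron (a point): middle of the open apron in front of the mouth, on the base's top (gauge -46, -17, 20 mm): x -81 to -11, y -46 to 12 mm, bare but for the fence at its left; here a block can be stood against the fence, then pushed or drawn into the slot
- bay_wide (a point): middle of the floor of the bay by the mouth (gauge 18, 44, 20 mm). Each of the three bays behind the fence is 30 mm along the gauge's x and 72 mm along its y, dividers 6 mm thick and 12 mm high; a block stands in it on edge, its length along the gauge's y. For blocks whose leading end stops at x = 0 to 36 mm
- bay_middle (a point): the same of the middle bay (gauge 54, 44, 20 mm): leading end at x = 36 to 72 mm
- bay_narrow (a point): the same of the bay at the narrow end (gauge 90, 44, 20 mm): leading end at x = 72 to 108 mm
- block_1: dark wooden block 60 mm long (x), 42 mm wide (y); thickness (z) 14, 18 or 22 mm, unmarked, another for each block. The long edge at +y is a full half-round, that at -y square: it stands on edge only with +y up. Origin at its middle. About 50 g. Starts flat, z up, length roughly in line with the robot, round edge left or right
- block_2: a block like block_1, but of another thickness. It varies which of the three lies nearest to the robot, at x < 0.49 m, right of the gauge: that one is to be gauged. The other two wait farther off, at x > 0.50 m
- block_3: a block like block_1 and block_2, of the third thickness
Mind the look-alikes: they are no part of the job. What is shaped like the block_1 but blue or purple is not meant.

How it is judged:
On the way:
1. the nearest block stands on its square edge against the fence in the slot, wedged (((x of block_1 in the frame of gauge between 0.018 and 0.036 m and y of block_1 in the frame of gauge between -0.012 and -0.006 m and z of block_1 in the frame of gauge between 0.037 and 0.045 m and angle between block_1's own y axis and vertical below 0.12 rad and angle between the x axis of block_1 and the x axis of gauge, either way round below 0.06 rad) or (x of block_2 in the frame of gauge between -0.018 and 1.73472e-17 m and y of block_2 in the frame of gauge between -0.014 and -0.008 m and z of block_2 in the frame of gauge between 0.037 and 0.045 m and angle between block_2's own y axis and vertical below 0.12 rad and angle between the x axis of block_2 and the x axis of gauge, either way round below 0.06 rad) or (x of block_3 in the frame of gauge between 0.054 and 0.072 m and y of block_3 in the frame of gauge between -0.01 and -0.004 m and z of block_3 in the frame of gauge between 0.037 and 0.045 m and angle between block_3's own y axis and vertical below 0.12 rad and angle between the x axis of block_3 and the x axis of gauge, either way round below 0.06 rad))), for 0.2 s.
At the end, for the whole second after the job is handed in: The block that lay nearest stands at rest on its square edge (within 0.2 rad) on the floor of the bay beside which its leading end stopped, its middle within 11 mm (across) and 12 mm (along) of the bay's; the other two blocks are within 30 mm of where they were (((x of block_1 in the frame of bay_middle between -0.011 and 0.011 m and y of block_1 in the frame of bay_middle between -0.012 and 0.012 m and z of block_1 in the frame of bay_middle between 0.016 and 0.025 m and angle between block_1's own y axis and vertical below 0.2 rad and linear speed of block_1 below 0.02 m/s and world x of each of block_2, block_3 above 0.49 m and distance of each of block_2, block_3 from where it was at the start of the episode below 0.03 m) or (x of block_2 in the frame of bay_wide between -0.011 and 0.011 m and y of block_2 in the frame of bay_wide between -0.012 and 0.012 m and z of block_2 in the frame of bay_wide between 0.016 and 0.025 m and angle between block_2's own y axis and vertical below 0.2 rad and linear speed of block_2 below 0.02 m/s and world x of each of block_1, block_3 above 0.49 m and distance of each of block_1, block_3 from where it was at the start of the episode below 0.03 m) or (x of block_3 in the frame of bay_narrow between -0.011 and 0.011 m and y of block_3 in the frame of bay_narrow between -0.012 and 0.012 m and z of block_3 in the frame of bay_narrow between 0.016 and 0.025 m and angle between block_3's own y axis and vertical below 0.2 rad and linear speed of block_3 below 0.02 m/s and world x of each of block_1, block_2 above 0.49 m and distance of each of block_1, block_2 from where it was at the start of the episode below 0.03 m))); the robot touches nothing.
It also fails if it takes over 67 s, if anything falls off the work surface, if the arm or the gripper's body presses on something with over 40 N, if the wrist force passes 120 N, or if a joint passes its speed limit or range.

## Working session

There is one attempt and no reset: what is moved stays moved. The work goes in short steps, Python scripts to look and compute and a tool call to move; the robot and the scene stay as the last step left them, time stands still between calls to the robot, and variables do not carry over. Pictures are saved under pics/ and viewed, at most 10 in all, crops included, and the job is handed in when it is done.

Besides the shell and the picture viewer there is one more tool, called after "Call:" as a command line: name --argument value ..., lists and objects as JSON in quotes. move_arm: Moves the arm, as the interface text tells. Its arguments: {"type":"object","properties":{"targets":{"type":"string"},"jaw":{"type":"number"},"force":{"type":"number"}},"required":["targets"]}

```bash
mkdir -p pics; cat > h.py <<'E'
import numpy as np, cv2
from cell import env
def grab(n,fn=None):
    d=env.get_image(n)
    if fn: cv2.imwrite('pics/'+fn,cv2.cvtColor(d['img'],cv2.COLOR_RGB2BGR))
    return d
def cloud(d):
    z=d['depth'];K=d['camera_matrix'];v,u=np.indices(z.shape)
    P=np.stack([(u-K[0,2])/K[0,0]*z,(v-K[1,2])/K[1,1]*z,z,np.ones_like(z)],-1)@d['T'].T
    P=P[...,:3].copy();P[z==0]=np.nan
    return P
E
python3 - <<'E'
from h import *
a=grab('top');b=grab('scene')
np.savez('d0.npz',img=a['img'],P=cloud(a),K=a['camera_matrix'],T=a['T'])
cv2.imwrite('pics/top0.png',cv2.cvtColor(a['img'],cv2.COLOR_RGB2BGR));cv2.imwrite('pics/sc0.png',cv2.cvtColor(b['img'],cv2.COLOR_RGB2BGR))
P=cloud(a);print(P[0,0],P[0,-1],P[-1,0],P[-1,-1],P[210,280]);s=env.observe();print(s)
E
```

```text
[1.00165422e+00 4.19381392e-01 7.44040776e-04] [ 1.00154817e+00 -8.35175132e-01  5.52692496e-04] [-0.14317236  0.83404709 -0.78636285] [-0.18850693 -1.25217843 -0.78294186] [ 0.52767756 -0.1926069  -0.00253825]
{'t': 0.1, 'joint_positions': array([-1.35696454e+00,  4.23788053e-01,  1.63060447e+00,  1.12976721e-05,
        1.08858693e+00, -1.90195644e-02]), 'joint_vel': array([ 0.00011114, -0.00164192, -0.00321315,  0.00055089,  0.00015692,
        0.00237502]), 'effort': array([ 5.43170027e-04, -5.45608842e+01, -2.74324751e+01,  6.46313536e-02,
        1.87857659e-02, -2.72817391e-05]), 'position': array([ 0.14415351, -0.60774969,  0.30196817]), 'ee_rot': array([ 9.93230249e-01,  1.16160196e-01, -6.24557433e-05, -6.90602550e-04]), 'contact_force': array([ 0.53173103, -0.39680032,  0.67400065]), 'wrist_torque': array([ 0.02023072, -0.00033488, -0.00379583]), 'finger_force': 0.0, 'grip_width': 0.9992038319708074}
```

View pics/top0.png

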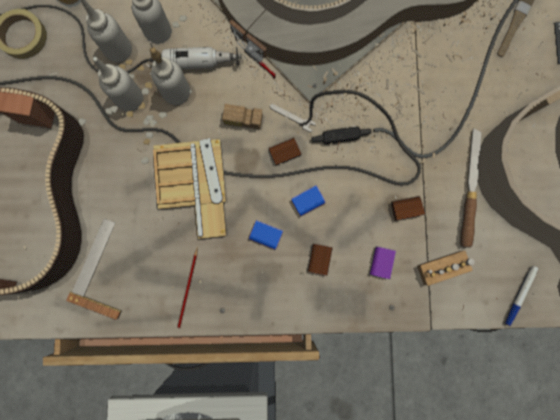

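The top view shows three dark blocks at px (320,260), (285,151) and (408,208). The blue ones at (308,200) and (266,235) and the purple one at (383,263) are look-alikes. The dark block at (320,260) is nearest the robot, so it fits the description. The gauge is at about (195,190). I'll confirm with an enlarged crop and measure.

```bash
python3 - <<'E'
from h import *
d=np.load('d0.npz');img=d['img'];P=d['P']
hsv=cv2.cvtColor(img,cv2.COLOR_RGB2HSV)
m=((P[...,2]>.008)&(P[...,2]<.06)).astype(np.uint8)
for n,(u,v) in dict(near=(320,260),b=(285,151),c=(408,208)).items():
    w=np.zeros_like(m);w[v-22:v+22,u-22:u+22]=1
    dark=(img.max(-1)<105)&(w>0)&(P[...,2]>.007)
    p=P[dark];r=cv2.minAreaRect((p[:,:2]*1000).astype(np.float32))
    print(n,dark.sum(),np.median(p[:,2]),np.percentile(p[:,2],95),r)
# gauge fence/jaw: grey-ish pixels with z>.026
w=np.zeros_like(m);w[135:242,150:230]=1
g=(w>0)&(P[...,2]>.0265)&(P[...,2]<.04)
vis=np.zeros_like(img);vis[g]=img[g]
a=cv2.resize(img[130:280,145:345],None,fx=4,fy=4,interpolation=cv2.INTER_CUBIC)
cv2.imwrite('pics/c1.png',cv2.cvtColor(a,cv2.COLOR_RGB2BGR))
al=g&(hsv[...,1]<60)&(hsv[...,2]>110)
n,l,st,c=cv2.connectedComponentsWithStats(al.astype(np.uint8))
for i in range(1,n):
    if st[i,4]>30:
        p=P[l==i];print(st[i],c[i],p[:,2].mean(),cv2.minAreaRect((p[:,:2]*1000).astype(np.float32)))
p=P[(w>0)&(P[...,2]>.012)&(P[...,2]<.04)];print('all',cv2.minAreaRect((p[:,:2]*1000).astype(np.float32)),np.nanpercentile(p[:,2],[10,50,90]))
E
```

```text
near 585 0.017006809859181904 0.020054491891644766 ((422.3570556640625, -272.0816345214844), (40.980567932128906, 59.79750442504883), 77.89623260498047)
b 568 0.013297846502469568 0.01606149743130686 ((635.5330200195312, -210.58782958984375), (77.90735626220703, 60.26205825805664), 22.322879791259766)
c 595 0.020800345853865254 0.02328188628047527 ((540.7575073242188, -456.92669677734375), (70.25916290283203, 61.160118103027344), 11.187758445739746)
[199 139  23  65 673] [210.56017831 170.6731055 ] 0.03151100613120161 ((606.59375, -50.01408386230469), (135.77565002441406, 22.378278732299805), 11.707006454467773)
[190 144  13  93 395] [196.07848101 189.58481013] 0.03131180512719247 ((568.3355712890625, -20.32839584350586), (191.13775634765625, 9.736404418945312), 5.5632829666137695)
all ((576.134033203125, -6.054603576660156), (217.68902587890625, 139.73025512695312), 5.38625431060791) [0.01789974 0.02073829 0.0321699 ]
```

View pics/c1.png

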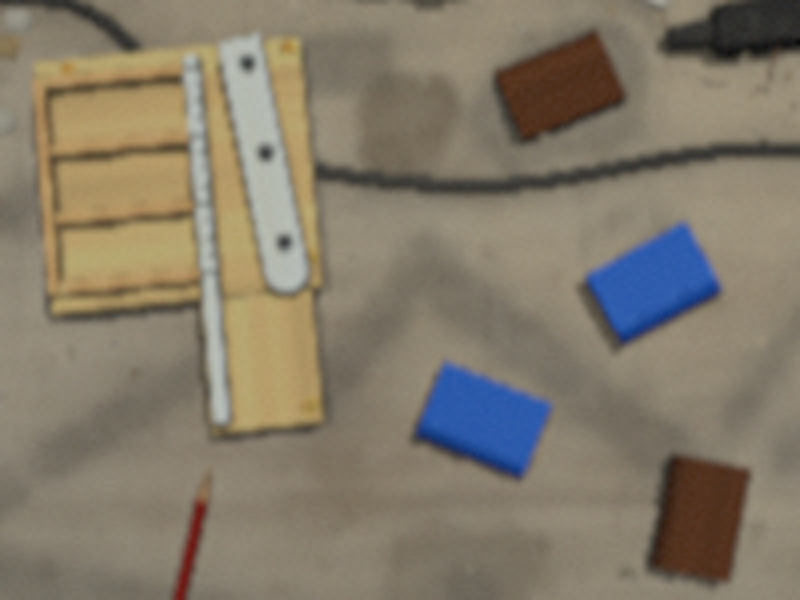

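The crop confirms it: the dark brown block at crop (700,518) lies nearest the robot, on the right of the gauge, and is neither blue nor purple. Now I'll find its round side and the first move.

```bash
cat >> h.py <<'E'
from scipy.spatial.transform import Rotation as Ro, Slerp
GY=np.deg2rad(5.5);G0=np.array([.5498,-.0261,0]);RG=Ro.from_euler('z',GY)
def g2w(p): return G0+RG.apply(np.array(p)/1000)
def w2g(p): return RG.inv().apply(np.array(p)-G0)*1000
def tool(yaw_y,tilt):
    "closing axis at yaw (deg), tilt deg about tool y (pointing toward tool +x)"
    a=np.deg2rad(yaw_y);y=np.array([np.cos(a),np.sin(a),0]);z=np.array([0,0,-1.]);x=np.cross(y,z)
    return Ro.from_matrix(np.c_[x,y,z])*Ro.from_euler('y',tilt,degrees=True)
def rows(p1,R1,p0=None,R0=None,step=.045,n=None):
    s=env.observe()
    if p0 is None: p0,R0=s['position'],Ro.from_quat(s['ee_rot'])
    rv=(R0.inv()*R1).as_rotvec(degrees=True)
    n=n or int(max(np.ceil(np.linalg.norm(p1-p0)/step),np.ceil(abs(rv).max()/4.9),1))
    p,R=np.array(p0),R0;out=[]
    sl=Slerp([0,1],Ro.concatenate([R0,R1]))
    for k in range(1,n+1):
        t=np.round(R.inv().apply(p0+(p1-p0)*k/n-p)/.05,2)
        w=np.round((R.inv()*sl(k/n)).as_rotvec(degrees=True)/5,2)
        p=p+R.apply(t*.05);R=R*Ro.from_rotvec(w*5,degrees=True)
        out.append(' '.join('%g'%q for q in [*t,*w]))
    for i in range(0,n,12): print('; '.join(out[i:i+12]))
    return p,R
def tcp_of_tip(tip,R): return np.array(tip)-R.apply([0,0,.08])
E
python3 - <<'E'
from h import *
d=np.load('d0.npz');img=d['img'];P=d['P']
c=np.array([.4224,-.2721]);a=np.deg2rad(-12.1);L=np.array([np.cos(a),np.sin(a)]);W=np.array([-L[1],L[0]])
q=P[235:285,295:345].reshape(-1,3);im=img[235:285,295:345].reshape(-1,3).sum(1)
l=(q[:,:2]-c)@L;w=(q[:,:2]-c)@W
for k in np.arange(-26,27,4):
    s=(abs(l)<.022)&(abs(w-k/1e3)<.002)
    print(k,s.sum(),np.round(q[s,2]*1e3,0)[:30].mean().round(1),im[s].mean().round())
E
```

```text
-26 41 -0.6 382.0
-22 16 12.8 286.0
-18 42 17.7 186.0
-14 45 17.5 164.0
-10 41 17.6 160.0
-6 40 17.9 158.0
-2 43 17.3 164.0
2 40 17.8 166.0
6 41 17.7 163.0
10 45 16.5 161.0
14 42 16.5 144.0
18 48 13.0 126.0
22 47 1.1 257.0
26 39 -0.4 363.0
```

```bash
python3 - <<'E'
from h import *
d=grab('scene');K=d['camera_matrix'];T=np.linalg.inv(d['T'])
q=T@[.4224,-.2721,.01,1];u,v=(K@(q[:3]/q[2]))[:2];u,v=int(u),int(v);print(u,v)
c=d['img'][max(v-45,0):v+45,max(u-60,0):u+60]
cv2.imwrite('pics/c2.png',cv2.cvtColor(cv2.resize(c,None,fx=6,fy=6,interpolation=cv2.INTER_CUBIC),cv2.COLOR_RGB2BGR))
E
```

```text
330 223
```

View pics/c2.png

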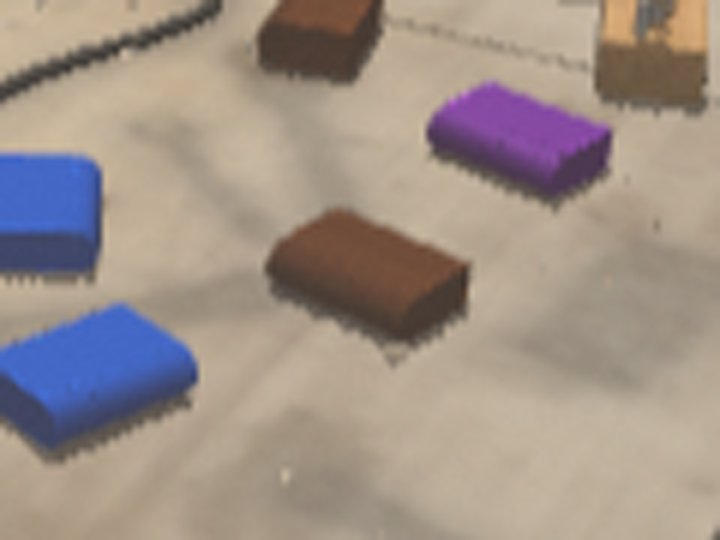

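The scene crop shows the rounded long edge of the dark block (at about (370,275)) on its left side. This agrees with the depth profile, which falls off at +W, and the top is at about 17.7 mm, so the block is probably 18 mm thick. I'll grip it by the ends with the tool tilted −25°, then turn it 90° to stand it up.

```bash
cat >> h.py <<'E'
def plan(*wps):
    p=R=None
    for tip,yaw,tilt,*n in wps:
        R1=tool(yaw,tilt);p,R=rows(tcp_of_tip(tip,R1),R1,p,R,n=n[0] if n else None)
        print('--')
E
python3 - <<'E'
from h import *
a=np.deg2rad(-12.1);W=np.array([-np.sin(a),np.cos(a)]);c=np.array([.4224,-.2721])+.005*W
plan(([*c,.09],-12.1,-25),([*c,.0065],-12.1,-25))
E
```

```text
0.56 -0.46 0.22 -0.22 -0.34 -0.98; 0.61 -0.41 0.18 -0.21 -0.35 -0.97; 0.64 -0.36 0.17 -0.22 -0.34 -0.98; 0.67 -0.31 0.14 -0.22 -0.34 -0.98; 0.71 -0.25 0.11 -0.22 -0.35 -0.97; 0.72 -0.19 0.08 -0.21 -0.34 -0.98; 0.74 -0.14 0.06 -0.22 -0.34 -0.98; 0.76 -0.06 0.04 -0.22 -0.35 -0.97; 0.75 -0.01 0.01 -0.22 -0.34 -0.98; 0.75 0.06 -0.01 -0.21 -0.34 -0.98; 0.75 0.12 -0.03 -0.22 -0.35 -0.97; 0.73 0.19 -0.04 -0.22 -0.34 -0.98
0.71 0.25 -0.07 -0.22 -0.34 -0.98
--
0.35 -0 0.76 0 -0 0; 0.35 -0 0.75 0 -0 0
--
```

Call:
move_arm --targets "0.56 -0.46 0.22 -0.22 -0.34 -0.98; 0.61 -0.41 0.18 -0.21 -0.35 -0.97; 0.64 -0.36 0.17 -0.22 -0.34 -0.98; 0.67 -0.31 0.14 -0.22 -0.34 -0.98; 0.71 -0.25 0.11 -0.22 -0.35 -0.97; 0.72 -0.19 0.08 -0.21 -0.34 -0.98; 0.74 -0.14 0.06 -0.22 -0.34 -0.98; 0.76 -0.06 0.04 -0.22 -0.35 -0.97; 0.75 -0.01 0.01 -0.22 -0.34 -0.98; 0.75 0.06 -0.01 -0.21 -0.34 -0.98; 0.75 0.12 -0.03 -0.22 -0.35 -0.97; 0.73 0.19 -0.04 -0.22 -0.34 -0.98" --jaw 1

```text
t: 1.65
position: [0.4093, -0.2624, 0.173]
ee_rot: [0.787, 0.582, -0.157, 0.128]
contact_force: [0.2, -1.4, 0.2]
grip_width: 1.0
finger_force: 0.0
```

Call:
move_arm --targets "0.71 0.25 -0.07 -0.22 -0.34 -0.98; 0 0 0 0 0 0; 0 0 0 0 0 0"

```text
t: 2.02
position: [0.4304, -0.2348, 0.1627]
ee_rot: [0.759, 0.614, -0.168, 0.136]
contact_force: [0.5, 0.3, -0.3]
grip_width: 0.998
finger_force: 0.0
```

```bash
python3 - <<'E'
from h import *
a=np.deg2rad(-12.1);W=np.array([-np.sin(a),np.cos(a)]);c=np.array([.4224,-.2721])+.005*W
s=env.observe();print(s['t'],s['position'],tcp_of_tip([*c,.09],tool(-12.1,-25)),(Ro.from_quat(s['ee_rot']).inv()*tool(-12.1,-25)).as_rotvec(degrees=True))
plan(([*c,.0065],-12.1,-25,3))
E
```

```text
2.025 [ 0.43038939 -0.23475634  0.16272238] [ 0.43053518 -0.23415276  0.16250462] [ 0.01541494  0.02819788 -0.00848899]
0.24 -0 0.5 0 0 -0; 0.24 -0 0.51 0 0 -0; 0.24 -0 0.5 0 0.01 -0
--
```

Call:
move_arm --targets "0.24 0 0.5 0 0 0; 0.24 0 0.5 0 0 0; 0.24 0 0.5 0 0 0; 0 0 0 0 0 0"

```text
t: 2.52
position: [0.4297, -0.2347, 0.0788]
ee_rot: [0.76, 0.613, -0.169, 0.135]
contact_force: [-0.9, 0.3, 0.2]
grip_width: 1.001
finger_force: 0.0
```

Call:
move_arm --targets "0 0 0 0 0 0; 0 0 0 0 0 0; 0 0 0 0 0 0; 0 0 0 0 0 0; 0 0 0 0 0 0; 0 0 0 0 0 0; 0 0 0 0 0 0" --jaw 0 --force 30

```text
t: 3.4
position: [0.4311, -0.2339, 0.0803]
ee_rot: [0.759, 0.614, -0.168, 0.137]
contact_force: [-0.6, 1.0, 7.3]
grip_width: 0.682
finger_force: 30.0
```

```bash
python3 - <<'E'
from h import *
a=np.deg2rad(-12.1);W=np.array([-np.sin(a),np.cos(a),0]);c=np.array([.4224,-.2721,0])
s=env.observe();R=Ro.from_quat(s['ee_rot']);tip=s['position']+R.apply([0,0,.08])
L=np.array([np.cos(a),np.sin(a),0])
u=(tip-c)@W;w=tip[2]-.009;l=(tip-c)@L;print(tip,u,w,l)
np.save('uw.npy',[u,w])
def tipfor(gx,gy,gz): return g2w([gx,gy-w*1e3,gz+u*1e3])
print(tipfor(-46,-12,41))
up=tip+[0,0,.12]
plan((up,-12.1,-25,3),(tipfor(-46,-12,81),5.5,65))
E
```

```text
[ 0.42414172 -0.26709561  0.0078084 ] 0.00525830179433502 -0.0011916039868962915 0.0006540132710107134
[ 0.50504771 -0.04126754  0.0462583 ]
-0.34 0 -0.72 0.01 0.01 -0; -0.34 0 -0.73 0 0 -0; -0.34 0 -0.72 0.01 0.01 -0
--
0.16 0.06 0.02 0.07 0.94 -0.19; 0.17 0.06 0.03 0.07 0.94 -0.2; 0.15 0.06 0.04 0.07 0.94 -0.19; 0.16 0.06 0.05 0.07 0.94 -0.19; 0.14 0.07 0.07 0.07 0.94 -0.2; 0.14 0.07 0.08 0.07 0.93 -0.19; 0.13 0.08 0.09 0.07 0.94 -0.19; 0.13 0.07 0.09 0.07 0.94 -0.2; 0.11 0.08 0.11 0.07 0.94 -0.19; 0.1 0.09 0.12 0.07 0.94 -0.19; 0.09 0.08 0.12 0.07 0.94 -0.2; 0.08 0.09 0.13 0.07 0.94 -0.19
0.07 0.08 0.13 0.07 0.94 -0.19; 0.05 0.1 0.14 0.07 0.94 -0.2; 0.04 0.09 0.15 0.07 0.94 -0.19; 0.03 0.09 0.14 0.07 0.94 -0.19; 0.02 0.1 0.15 0.07 0.93 -0.19; -0 0.09 0.14 0.07 0.94 -0.2; -0.02 0.1 0.15 0.07 0.94 -0.19
--
```

Call:
move_arm --targets "-0.34 0 -0.72 0 0 0; -0.34 0 -0.73 0 0 0; -0.34 0 -0.72 0 0 0"

```text
t: 3.78
position: [0.4305, -0.2337, 0.2006]
ee_rot: [0.759, 0.614, -0.168, 0.136]
contact_force: [0.3, -1.0, 0.6]
grip_width: 0.673
finger_force: 30.0
```

Call:
move_arm --targets "0.16 0.06 0.02 0.07 0.94 -0.19; 0.17 0.06 0.03 0.07 0.94 -0.2; 0.15 0.06 0.04 0.07 0.94 -0.19; 0.16 0.06 0.05 0.07 0.94 -0.19; 0.14 0.07 0.07 0.07 0.94 -0.2; 0.14 0.07 0.08 0.07 0.93 -0.19; 0.13 0.08 0.09 0.07 0.94 -0.19; 0.13 0.07 0.09 0.07 0.94 -0.2; 0.11 0.08 0.11 0.07 0.94 -0.19; 0.1 0.09 0.12 0.07 0.94 -0.19; 0.09 0.08 0.12 0.07 0.94 -0.2; 0.08 0.09 0.13 0.07 0.94 -0.19"

```text
t: 5.28
position: [0.4822, -0.1577, 0.1487]
ee_rot: [0.689, 0.67, 0.176, -0.213]
contact_force: [0.2, 0.7, -1.4]
grip_width: 0.68
finger_force: 30.0
```

Call:
move_arm --targets "0.07 0.08 0.13 0.07 0.94 -0.19; 0.05 0.1 0.14 0.07 0.94 -0.2; 0.04 0.09 0.15 0.07 0.94 -0.19; 0.03 0.09 0.14 0.07 0.94 -0.19; 0.02 0.1 0.15 0.07 0.93 -0.19; 0 0.09 0.14 0.07 0.94 -0.2; -0.02 0.1 0.15 0.07 0.94 -0.19; 0 0 0 0 0 0; 0 0 0 0 0 0"

```text
t: 6.4
position: [0.5118, -0.1135, 0.1192]
ee_rot: [0.567, 0.625, 0.361, -0.397]
contact_force: [0.9, -0.4, -0.3]
grip_width: 0.687
finger_force: 30.0
```

```bash
python3 - <<'E'
from h import *
u,w=np.load('uw.npy')
def tipfor(gx,gy,gz): return g2w([gx,gy-w*1e3,gz+u*1e3])
s=env.observe();print(s['t'],s['joint_positions'],s['grip_width'])
R=Ro.from_quat(s['ee_rot']);print(s['position'],tcp_of_tip(tipfor(-46,-12,81),tool(5.5,65)),(R.inv()*tool(5.5,65)).as_rotvec(degrees=True))
plan((tipfor(-46,-12,46),5.5,65))
b=grab('scene');c=cv2.resize(b['img'][100:300,120:420],None,fx=2.5,fy=2.5)
cv2.imwrite('pics/s3.png',cv2.cvtColor(c,cv2.COLOR_RGB2BGR))
E
```

```text
6.4 [-0.56140862  0.88023053  1.71315416  0.8014843   1.49592978 -1.14489539] 0.6867817328274921
[ 0.51179225 -0.11347329  0.11916596] [ 0.51199697 -0.11343837  0.12006776] [-0.00234602  0.17343791  0.03526962]
-0.62 0 0.29 -0 0.03 0.01
--
```

View pics/s3.png

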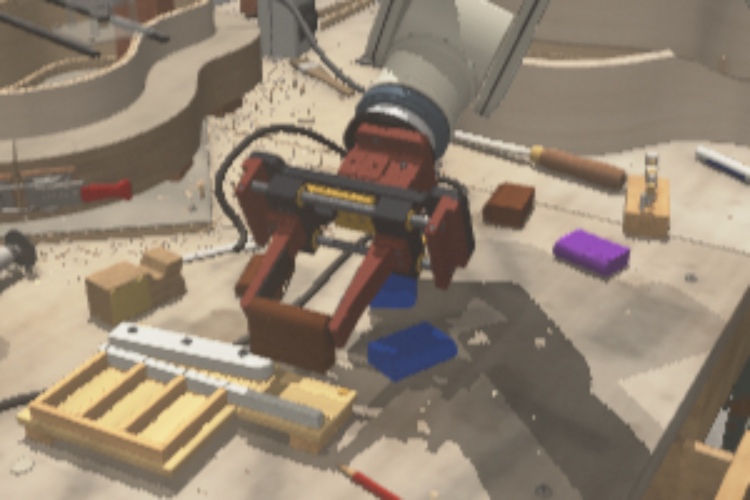

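The block hangs upright between the fingers above the apron (crop (290,335)). Next I'll lower it onto the base.

Call:
move_arm --targets "-0.3 0 0.15 0 0 0; -0.32 0 0.14 0 0 0; -0.05 0 0.02 0 0 0; 0 0 0 0 0 0; 0 0 0 0 0 0"

```text
t: 7.08
position: [0.512, -0.1136, 0.0823]
ee_rot: [0.567, 0.625, 0.361, -0.397]
contact_force: [0.5, 0.9, -0.5]
grip_width: 0.68
finger_force: 30.0
```

Call:
move_arm --targets "-0.03 0 0.014 0 0 0; 0 0 0 0 0 0; 0 0 0 0 0 0"

```text
t: 7.45
position: [0.5121, -0.1137, 0.0807]
ee_rot: [0.567, 0.625, 0.361, -0.397]
contact_force: [0.3, -0.2, 0.8]
grip_width: 0.681
finger_force: 30.0
```

Call:
move_arm --targets "-0.03 0 0.014 0 0 0; 0 0 0 0 0 0; 0 0 0 0 0 0"

```text
t: 7.82
position: [0.5121, -0.1137, 0.0804]
ee_rot: [0.566, 0.625, 0.362, -0.398]
contact_force: [-2.0, -3.6, 9.6]
grip_width: 0.681
finger_force: 30.0
```

Call:
move_arm --targets "0 0 0 0 0 0; 0 0 0 0 0 0; 0 0 0 0 0 0; 0 0 0 0 0 0; 0 0 -0.5 0 0 0; 0 0 -0.8 0 0 0; 0 0 -0.8 0 0 0; 0.4 0 -0.6 0 0 0; 0.8 0 -0.2 0 0 0" --jaw 1

```text
t: 8.95
position: [0.522, -0.2223, 0.1958]
ee_rot: [0.568, 0.624, 0.361, -0.396]
contact_force: [0.5, 0.5, 0.3]
grip_width: 1.0
finger_force: 0.0
```

```bash
python3 - <<'E'
from h import *
s=env.observe();print(s['t'],w2g(s['position']),s['joint_positions'])
plan((g2w([-46,-12,130]),5.5,0),)
a=grab('top');P=cloud(a);q=P[170:260,170:260].reshape(-1,3);q=q[(q[:,2]>.045)&(q[:,2]<.07)]
g=np.array([w2g(p) for p in q]);print(len(g));m=(abs(g[:,1]+12)<30)&(abs(g[:,0]+46)<60);g=g[m];print(len(g),g.min(0),g.max(0),np.median(g,0))
cv2.imwrite('pics/t4.png',cv2.cvtColor(cv2.resize(a['img'][130:260,140:280],None,fx=4,fy=4,interpolation=cv2.INTER_CUBIC),cv2.COLOR_RGB2BGR))
E
```

```text
8.95 [ -46.44867717 -192.60631153  195.77552001] [-0.68766732  0.81863585  1.55884572  0.70622861  1.70493411 -1.05284636]
0.13 -0 0.22 0 -0.93 -0; 0.14 -0 0.22 0 -0.92 -0; 0.17 -0 0.2 0.01 -0.93 -0; 0.18 0 0.19 -0 -0.93 -0.01; 0.19 0 0.17 -0 -0.92 0; 0.2 0 0.16 0 -0.93 0; 0.22 0 0.14 0 -0.92 -0; 0.23 0 0.12 0.01 -0.93 -0; 0.24 0 0.1 -0 -0.93 -0; 0.24 0 0.08 -0 -0.92 -0; 0.25 0 0.06 0 -0.93 -0.01; 0.26 0 0.05 0 -0.93 0
0.26 0 0.02 0.01 -0.92 0; 0.26 0 -0 -0 -0.93 -0
--
261
261 [-75.38241795 -22.1242952   45.31768171] [-15.24815599  -3.51588424  65.86634583] [-43.10441028 -13.59907213  59.71825479]
```

View pics/t4.png

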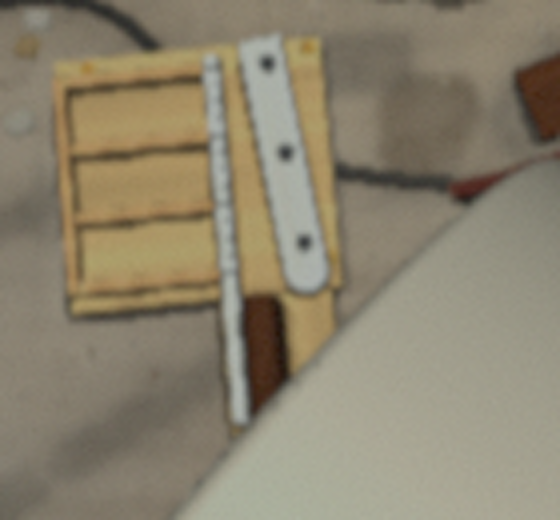

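The block stands alone on the apron at crop (265,350), 3–4 mm from the fence and with its length parallel to it. Next is a vertical grasp across its thickness.

```bash
python3 - <<'E'
from h import *
plan((g2w([-45,-13,125]),-84.5,0),(g2w([-45,-13,37]),-84.5,0,3))
E
```

```text
0.09 0 0.19 -0.59 -0.6 0.94; 0.11 -0.02 0.18 -0.59 -0.59 0.93; 0.11 -0.03 0.18 -0.59 -0.6 0.94; 0.11 -0.06 0.16 -0.59 -0.59 0.93; 0.12 -0.07 0.16 -0.59 -0.6 0.94; 0.12 -0.09 0.15 -0.59 -0.59 0.93; 0.12 -0.1 0.14 -0.59 -0.6 0.94; 0.12 -0.13 0.12 -0.59 -0.6 0.93; 0.11 -0.14 0.11 -0.59 -0.59 0.94; 0.11 -0.15 0.1 -0.58 -0.6 0.94; 0.1 -0.16 0.09 -0.59 -0.59 0.93; 0.08 -0.18 0.07 -0.59 -0.6 0.94
0.08 -0.19 0.06 -0.59 -0.59 0.93; 0.06 -0.19 0.04 -0.59 -0.6 0.94; 0.05 -0.21 0.03 -0.59 -0.59 0.94; 0.04 -0.2 0.02 -0.59 -0.6 0.93; 0.02 -0.21 0.01 -0.59 -0.59 0.94
--
-0 -0 0.59 -0 -0 -0; -0 -0 0.58 -0 -0 -0; -0.01 -0 0.59 -0 -0 -0
--
```

Call:
move_arm --targets "0.09 0 0.19 -0.59 -0.6 0.94; 0.11 -0.02 0.18 -0.59 -0.59 0.93; 0.11 -0.03 0.18 -0.59 -0.6 0.94; 0.11 -0.06 0.16 -0.59 -0.59 0.93; 0.12 -0.07 0.16 -0.59 -0.6 0.94; 0.12 -0.09 0.15 -0.59 -0.59 0.93; 0.12 -0.1 0.14 -0.59 -0.6 0.94; 0.12 -0.13 0.12 -0.59 -0.6 0.93; 0.11 -0.14 0.11 -0.59 -0.59 0.94; 0.11 -0.15 0.1 -0.58 -0.6 0.94; 0.1 -0.16 0.09 -0.59 -0.59 0.93; 0.08 -0.18 0.07 -0.59 -0.6 0.94" --jaw 0.6

```text
t: 10.5
position: [0.5102, -0.0942, 0.1988]
ee_rot: [0.953, 0.246, 0.12, -0.134]
contact_force: [0.1, 0.0, 0.1]
grip_width: 0.601
finger_force: 0.0
```

Call:
move_arm --targets "0.08 -0.19 0.06 -0.59 -0.59 0.93; 0.06 -0.19 0.04 -0.59 -0.6 0.94; 0.05 -0.21 0.03 -0.59 -0.59 0.94; 0.04 -0.2 0.02 -0.59 -0.6 0.93; 0.02 -0.21 0.01 -0.59 -0.59 0.94; 0 0 0 0 0 0; 0 0 0 0 0 0"

```text
t: 11.38
position: [0.5054, -0.0417, 0.1995]
ee_rot: [0.999, 0.049, -0.002, -0.002]
contact_force: [-0.4, -0.5, -0.1]
grip_width: 0.601
finger_force: 0.0
```

```bash
python3 - <<'E'
from h import *
s=env.observe();print(s['t'],w2g(s['position']),s['joint_positions'],(Ro.from_quat(s['ee_rot']).inv()*tool(-84.5,0)).as_rotvec(degrees=True))
plan((g2w([-45,-13,37]),-84.5,0,3))
E
```

```text
11.375 [-45.70518614 -11.25262803 199.46349731] [-0.10713838  0.40788501  1.95712171  0.00433045  0.78086159  1.36213824] [-0.22067303  0.20417425  0.14003797]
0.01 0.01 0.55 -0.01 0.01 0.01; 0 0.02 0.55 -0.02 0.02 0.01; 0.01 0.01 0.55 -0.01 0.01 0.01
--
```

Call:
move_arm --targets "0 0.02 0.55 -0.02 0.02 0.01; 0 0.02 0.55 -0.01 0.01 0.01; 0 0 0.55 -0.01 0.01 0.01; 0 0 0 0 0 0; 0 0 0 0 0 0"

```text
t: 12.0
position: [0.5054, -0.0436, 0.1173]
ee_rot: [0.999, 0.047, -0.0, 0.0]
contact_force: [0.4, -0.1, 0.1]
grip_width: 0.6
finger_force: 0.0
```

Call:
move_arm --targets "0 0 0 0 0 0; 0 0 0 0 0 0; 0 0 0 0 0 0; 0 0 0 0 0 0; 0 0 0 0 0 0; 0 0 0 0 0 0; 0 0 0 0 0 0" --jaw 0 --force 10

```text
t: 12.88
position: [0.5052, -0.0429, 0.1169]
ee_rot: [0.999, 0.047, -0.0, 0.0]
contact_force: [-0.9, 0.6, 5.4]
grip_width: 0.206
finger_force: 10.0
```

```bash
python3 - <<'E'
from h import *
s=env.observe();print(s['t'],w2g(s['position']),s['grip_width']*88,s['contact_force'],(Ro.from_quat(s['ee_rot']).inv()*tool(-84.5,0)).as_rotvec(degrees=True))
E
```

```text
12.875 [-45.99363837 -12.46138097 116.88302456] 18.16225156182415 [-0.90558741  0.63735336  5.41501557] [ 0.02395213  0.04884164 -0.08013769]
```

Call:
move_arm --targets "0 -0.04 0 0 0 0; 0 -0.04 0 0 0 0; 0 0 0 0 0 0; 0 0 0 0 0 0"

```text
t: 13.38
position: [0.5051, -0.039, 0.1169]
ee_rot: [0.999, 0.047, -0.0, 0.0]
contact_force: [0.2, -1.6, 6.3]
grip_width: 0.203
finger_force: 10.0
```

Call:
move_arm --targets "0.2 0 0 0 0 0; 0.2 0 0 0 0 0; 0.2 0 0 0 0 0; 0.2 0 0 0 0 0; 0.2 0 0 0 0 0; 0 0 0 0 0 0; 0 0 0 0 0 0"

```text
t: 14.25
position: [0.5544, -0.0343, 0.1164]
ee_rot: [0.999, 0.047, -0.001, 0.0]
contact_force: [-0.5, -3.5, 1.3]
grip_width: 0.206
finger_force: 10.0
```

```bash
python3 - <<'E'
from h import *
s=env.observe();print(s['t'],w2g(s['position']),s['grip_width']*88,RG.inv().apply(s['contact_force']))
E
```

```text
14.25 [  3.7599744   -8.63770982 116.37854588] 18.144609695201556 [-0.84173384 -3.38509838  1.30818995]
```

Call:
move_arm --targets "0.12 0 0 0 0 0; 0.12 0 0 0 0 0; 0.06 0 0 0 0 0; 0.04 0 0 0 0 0; 0 0 0 0 0 0; 0 0 0 0 0 0"

```text
t: 15.0
position: [0.5703, -0.0329, 0.1163]
ee_rot: [0.999, 0.047, -0.002, 0.0]
contact_force: [-5.5, -5.3, 4.3]
grip_width: 0.208
finger_force: 10.0
```

Call:
move_arm --targets "0.04 0 0 0 0 0; 0.04 0 0 0 0 0; 0 0 0 0 0 0; 0 0 0 0 0 0"

```text
t: 15.5
position: [0.5744, -0.0325, 0.1163]
ee_rot: [0.999, 0.047, -0.002, 0.0]
contact_force: [-4.5, -4.5, 3.8]
grip_width: 0.202
finger_force: 10.0
```

```bash
python3 - <<'E'
from h import *
s=env.observe();print(s['t'],w2g(s['position']),s['grip_width']*88,RG.inv().apply(s['contact_force']))
E
```

```text
15.5 [ 23.86352642  -8.68494565 116.27175818] 17.8012661291822 [-4.95048616 -4.06111901  3.75748046]
```

Call:
move_arm --targets "0 0 0 0 0 0; 0.04 0 0 0 0 0; 0.04 0 0 0 0 0; 0 0 0 0 0 0; 0 0 0 0 0 0" --force 25

```text
t: 16.12
position: [0.5774, -0.0322, 0.1163]
ee_rot: [0.999, 0.047, -0.003, 0.0]
contact_force: [-7.6, -5.3, 8.0]
grip_width: 0.204
finger_force: 25.0
```

```bash
python3 - <<'E'
from h import *
s=env.observe();print(s['t'],w2g(s['position']),s['grip_width']*88,RG.inv().apply(s['contact_force']))
b=grab('scene');np.savez('d5.npz',P=cloud(b),img=b['img'])
c=cv2.resize(b['img'][140:300,120:320],None,fx=4,fy=3.75,interpolation=cv2.INTER_CUBIC)
cv2.imwrite('pics/s5.png',cv2.cvtColor(c,cv2.COLOR_RGB2BGR))
E
```

```text
16.125 [ 26.90912001  -8.73282212 116.29252455] 17.93865227814445 [-8.0330198  -4.59861635  7.96351127]
```

View pics/s5.png

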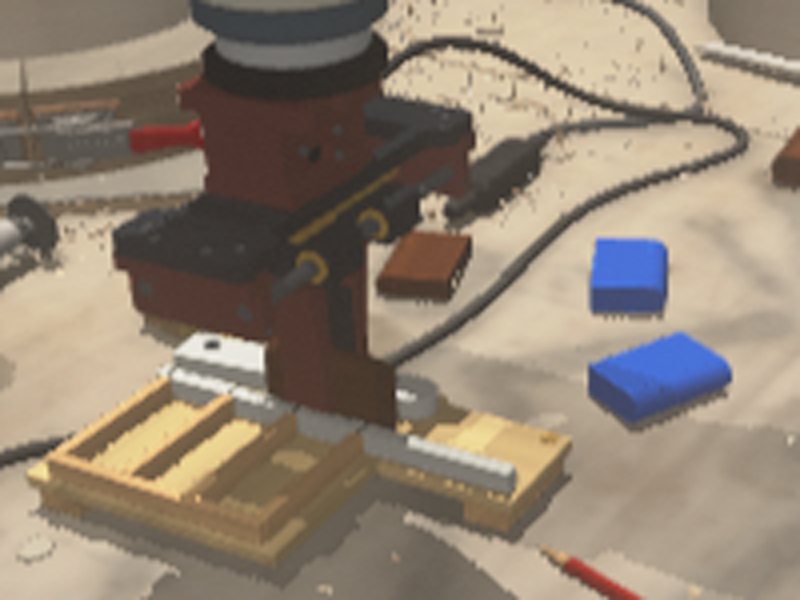

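The block sits behind the fence with its rear end visible at about (385,395). The finger hides the front, so I'll measure from depth.

```bash
python3 - <<'E'
from h import *
d=np.load('d5.npz');g=RG.inv().apply((d['P'].reshape(-1,3)-G0))*1e3
im=d['img'].reshape(-1,3)
for zl in (35,40,45,50,55,60,65,75,90):
    m=(abs(g[:,2]-zl)<2.5)&(abs(g[:,0]-20)<60)&(abs(g[:,1]+5)<35)&(im.sum(1)<260)
    q=g[m]
    if len(q): print(zl,m.sum(),np.percentile(q[:,0],[1,10,50,90,99]).round(),np.percentile(q[:,1],[2,50,98]).round())
    qq=q[(abs(q[:,1])<3)]
    if len(qq): print('   face',qq[:,0].min().round(),qq[:,0].max().round())
E
```

```text
35 61 [-13.  -4.   9.  50.  53.] [-15.  -1.   6.]
   face -14.0 53.0
40 67 [-5. -4. 16. 48. 53.] [-16.  -1.   8.]
   face -5.0 54.0
45 75 [-6. -4. 15. 47. 54.] [-16.  -1.   8.]
   face -5.0 54.0
50 69 [-5. -4. 16. 46. 53.] [-17.  -1.   9.]
   face -4.0 55.0
55 84 [-5. -4. 15. 44. 53.] [-20.  -1.   8.]
   face -4.0 54.0
60 121 [-5. -3. 17. 39. 54.] [-25.  -5.   8.]
   face -5.0 52.0
65 66 [-4.  4. 18. 30. 37.] [-25.  -8.   9.]
   face 15.0 16.0
75 52 [15. 16. 21. 32. 36.] [-27.   2.  11.]
   face 15.0 17.0
90 50 [15. 16. 21. 34. 37.] [-31.   4.  13.]
   face 17.0 17.0
```

Block's face spans gauge x −5 to 54 mm, so it is wedged with its leading end at 54. That means bay_middle. I'll back off, lift, turn 90° and place it.

Call:
move_arm --targets "0 0 0 0 0 0; -0.1 0 0 0 0 0; -0.1 0 0 0 0 0; 0 0.01 -0.2 0 0 0; 0 0 -0.4 0 0 0; 0 0 -0.6 0 0 0; 0 0 0 0 0 0" --force 35

```text
t: 17.05
position: [0.5711, -0.0331, 0.1797]
ee_rot: [0.999, 0.047, 0.002, 0.0]
contact_force: [0.2, -0.9, -0.3]
grip_width: 0.205
finger_force: 35.0
```

```bash
python3 - <<'E'
from h import *
s=env.observe();print(s['t'],w2g(s['position']),s['grip_width']*88,RG.inv().apply(s['contact_force']))
b=grab('scene');g=RG.inv().apply((cloud(b).reshape(-1,3)-G0))*1e3;im=b['img'].reshape(-1,3)
tx=w2g(s['position'])[0]
for zl in (85,90,100,105,110):
    m=(abs(g[:,2]-zl)<2.5)&(abs(g[:,0]-20)<60)&(abs(g[:,1])<4)&(im.sum(1)<260)
    q=g[m];print(zl,len(q),q[:,0].min()-tx if len(q) else 0,q[:,0].max()-tx if len(q) else 0)
plan((g2w([54,46.5,s['position'][2]*1e3-80]),5.5,0))
E
```

```text
17.05 [ 20.55926229  -8.96825152 179.72475896] 18.009064765166976 [ 0.13774857 -0.92731843 -0.28945378]
85 31 -29.53843277560543 26.46961362466055
90 74 -30.82870689987673 27.82476599715969
100 39 -30.97824343803461 28.26527130551177
105 45 -30.57736242412892 29.16207249233859
110 38 -31.09280311090123 28.935003218852405
0.04 -0.06 -0 0 -0 -0.95; 0.04 -0.05 -0 0 -0 -0.95; 0.04 -0.06 -0 0 -0 -0.94; 0.05 -0.04 -0.01 0.01 -0 -0.95; 0.05 -0.05 0 -0 -0 -0.95; 0.06 -0.04 0 -0 -0 -0.95; 0.06 -0.03 -0 -0 -0 -0.95; 0.06 -0.03 -0 0 -0 -0.94; 0.07 -0.02 -0 0 -0.01 -0.95; 0.06 -0.02 -0.01 0 0 -0.95; 0.07 -0.01 0 0 0 -0.95; 0.07 -0.01 0 0.01 0 -0.95
0.07 -0 0 -0 0 -0.95; 0.07 0 -0 -0 0 -0.94; 0.06 0.01 -0 -0 0 -0.95; 0.07 0.02 -0 -0 0 -0.95; 0.07 0.02 -0.01 0 -0 -0.95; 0.06 0.02 0 0 -0 -0.95; 0.06 0.03 0 0 -0 -0.94
--
```

Call:
move_arm --targets "0.04 -0.06 0 0 0 -0.95; 0.04 -0.05 0 0 0 -0.95; 0.04 -0.06 0 0 0 -0.94; 0.05 -0.04 -0.01 0.01 0 -0.95; 0.05 -0.05 0 0 0 -0.95; 0.06 -0.04 0 0 0 -0.95; 0.06 -0.03 0 0 0 -0.95; 0.06 -0.03 0 0 0 -0.94; 0.07 -0.02 0 0 -0.01 -0.95; 0.06 -0.02 -0.01 0 0 -0.95; 0.07 -0.01 0 0 0 -0.95; 0.07 -0.01 0 0.01 0 -0.95"

```text
t: 18.6
position: [0.5872, 0.004, 0.1765]
ee_rot: [0.855, 0.519, -0.002, -0.001]
contact_force: [0.3, 0.6, -0.4]
grip_width: 0.207
finger_force: 35.0
```

Call:
move_arm --targets "0.07 0 0 0 0 -0.95; 0.07 0 0 0 0 -0.94; 0.06 0.01 0 0 0 -0.95; 0.07 0.02 0 0 0 -0.95; 0.07 0.02 -0.01 0 0 -0.95; 0.06 0.02 0 0 0 -0.95; 0.06 0.03 0 0 0 -0.94; 0 0 0 0 0 0; 0 0 0 0 0 0"

```text
t: 19.73
position: [0.5979, 0.0251, 0.1775]
ee_rot: [0.673, 0.74, -0.001, -0.001]
contact_force: [-0.1, 1.3, -0.3]
grip_width: 0.201
finger_force: 35.0
```

```bash
python3 - <<'E'
from h import *
s=env.observe();print(s['t'],w2g(s['position']),s['grip_width']*88,(Ro.from_quat(s['ee_rot']).inv()*tool(5.5,0)).as_rotvec(degrees=True))
plan((g2w([54,45.5,40]),5.5,0,4))
E
```

```text
19.725 [ 52.75319638  46.36439286 177.48487434] 17.722163205502138 [-0.21563321 -0.02848777 -0.11523267]
-0 0.01 0.29 -0.01 -0 -0.01; -0.01 0 0.28 -0.01 -0 -0; -0 0.01 0.29 -0.01 -0 -0.01; -0.01 0.01 0.29 -0.01 -0.01 -0
--
```

Call:
move_arm --targets "0 0.02 0.29 -0.01 0 -0.01; 0 0.01 0.28 -0.01 0 0; 0 0 0.29 -0.01 0 0; 0 0 0.29 -0.01 0 0; 0 0 0.04 0 0 0; 0 0 0 0 0 0; 0 0 0 0 0 0"

```text
t: 20.6
position: [0.6, 0.0253, 0.119]
ee_rot: [0.672, 0.74, 0.001, 0.0]
contact_force: [-0.3, 0.7, -0.8]
grip_width: 0.196
finger_force: 35.0
```

Call:
move_arm --targets "0 0 0.03 0 0 0; 0 0 0 0 0 0; 0 0 0 0 0 0"

```text
t: 20.98
position: [0.5997, 0.0253, 0.1171]
ee_rot: [0.672, 0.74, 0.0, 0.0]
contact_force: [-1.3, 0.1, -0.4]
grip_width: 0.202
finger_force: 35.0
```

Call:
move_arm --targets "0 0 0.02 0 0 0; 0 0 0 0 0 0; 0 0 0 0 0 0"

```text
t: 21.35
position: [0.5997, 0.0253, 0.1163]
ee_rot: [0.672, 0.74, 0.0, 0.0]
contact_force: [-1.1, 0.3, 3.1]
grip_width: 0.201
finger_force: 35.0
```

Call:
move_arm --targets "0 0 0 0 0 0; 0 0 0 0 0 0; 0 0 0 0 0 0; 0 0 -0.3 0 0 0; 0 0 -0.8 0 0 0; 0 0 -1 0 0 0; -1 0 -0.5 0 0 0; -1 -0.5 0 0 0 0; -1 -0.8 0 0 0 0; -1 -0.8 0 0 0 0; -1 -0.5 0 0 0 0; 0 0 0 0 0 0" --jaw 0.6

```text
t: 22.85
position: [0.4947, -0.2366, 0.247]
ee_rot: [0.674, 0.739, 0.0, 0.001]
contact_force: [0.0, 0.2, 0.6]
grip_width: 0.602
finger_force: 0.0
```

```bash
python3 - <<'E'
from h import *
s=env.observe();print(s['t'])
a=grab('top');g=RG.inv().apply((cloud(a).reshape(-1,3)-G0))*1e3
q=g[(g[:,2]>47)&(g[:,2]<75)&(abs(g[:,0]-54)<40)&(abs(g[:,1]-44)<50)];print(len(q),q.min(0),q.max(0),np.median(q,0))
cv2.imwrite('pics/t6.png',cv2.cvtColor(cv2.resize(a['img'][130:280,140:340],None,fx=4,fy=4,interpolation=cv2.INTER_CUBIC),cv2.COLOR_RGB2BGR))
E
```

```text
22.85
294 [45.66071605 14.54355684 47.03194079] [64.44751397 74.61442265 64.65308573] [52.91158564 44.51102219 59.4642351 ]
```

View pics/t6.png

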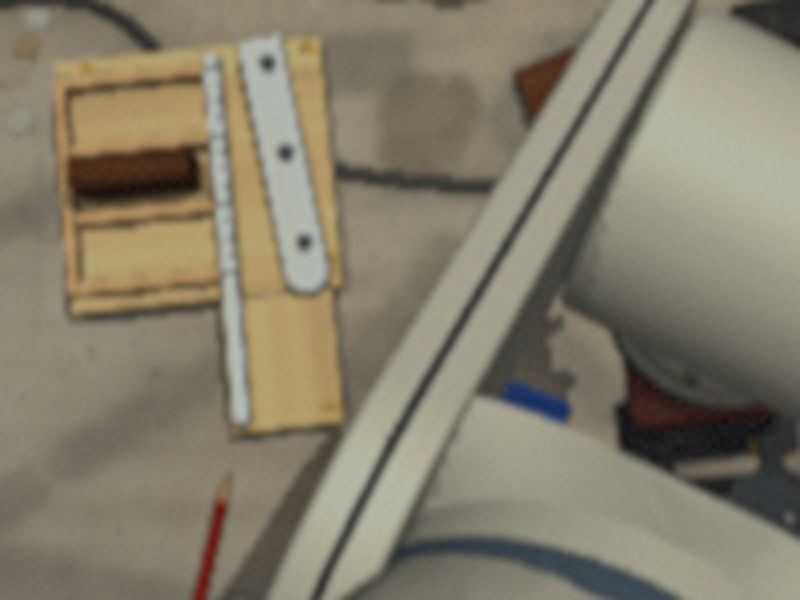

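The block stands in the middle bay at crop (135,173). Its centre is at about gauge (55,44.5) and its top at about 62 mm, so it is on the floor. The arm is clear.

```bash
python3 -c "
from cell import env
print(env.sign_off())"
```

```text
the job is handed in; nothing more can be done
None
```

The nearest block (18 mm thick) wedged in the slot with its leading end at about x = 54 mm, so I stood it round edge up in the middle bay and handed the job in at about 23 s; the other two blocks were not touched, and the hand-in reported no verdict.

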